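# Shim a hinged circuit-board deck level

## Robot

A 6-joint arm with a two-finger parallel gripper is mounted at the origin on a cart in front of the work surface, level with it; the furniture and walls round the work are solid. World frame = base frame: x ahead of the robot, y to its left, z up, the work surface at z = 0. Lengths are in m, angles in degrees, forces in N, time in s.
With the tool pointing down it reaches from about 0.25 to 0.725 m from the base axis. Payload 9.7 kg.
Tool frame: the origin (TCP) lies at the centre of the arm's flange, where the gripper is bolted on; the fingertips stand 173 mm ahead of it and the grasp point (between the pads) lies 155 mm ahead of it; z points along the fingers, y is the line along which they close (so a half turn about z gives the same grasp; the last joint's range is limited). The gripper opens to 85 mm and grips with 20 to 120 N. Pads are 22 mm wide; open, the fingers measure 114 mm over their backs; the gripper's body (76 mm by 85 mm) begins 54 mm behind the grasp point. The pads swing forward as they close: fully open they stand 13 mm farther back than shut.
Start: joints at [-73.167, 4.979, 10.078, 95.1, 0, 90], TCP at [0.159, -0.526, 0.405] pointing down, gripper open.
Joint ranges: [-179.16, 179.16], [-48.56, 103.87], [-65.8, 70.77], [-126.05, 130.52], [-82.76, 87.17], [-180, 180]. Speed limits (degrees/s): [127.2, 127.2, 147.25, 180, 180, 180].

## Interface

Orientations are given as [roll, pitch, yaw] about the fixed x, y, z axes, in that order (R = Rz(yaw) Ry(pitch) Rx(roll)).
In Python, from workcell import monitor, camera, get_calibration, bot gives the robot as it stands.
- The arm moves only by the tool carry_out, never from a script. Its argument "targets" is text: rows parted by semicolons, each of 7 numbers parted by spaces: the shift along the tool's x, y, z in units of 0.04 m (1.0 is 0.04 m), then the turn, a rotation vector about the tool's x, y, z in units of 0.1 rad (1.0 is 0.1 rad), then the opening, from -1 (shut) to 1 (fully open), so that 0 is half open. A call has exactly 8 rows; each row shifts and turns the commanded pose from where the row before left it, along the tool's axes as they then stand; what a row does not reach is not made up. A row lasts 1/12 s, in which the tool goes at most 41.7 mm and 7.16 degrees, less where a joint would pass 70% of its speed; a pose out of reach is approached as far as the arm can. A call with a number of a shift or a turn outside -1 to 1 is refused whole. A call with a gripper value outside its range is refused whole. The fingers move at their own pace and stop on an object; "newtons" is the grip in N (left out, the last holds). Time passes only in rows, so rows that do not move let the fingers close, or fill a call up. It gives the time, the measured TCP pose, the force, the opening and the grip force at its end, in the units of the state.
- monitor.get_obs(): the state, without advancing time (a new reading comes with each control period).
- camera(name): name is "side" or "top"; returns the picture (420x560x3 uint8, red, green, blue); there is no depth.
- get_calibration(name): a dict with "fx", "fy", "cx", "cy" (pixels), "D" ([k1, k2, p1, p2, k3] as OpenCV has them; the pictures are not rectified), "view" (4x4, takes a point from world to camera coordinates). Camera axes: x right, y down, z forward; pixel columns grow to the right and rows downward; lengths in m; the calibration is good to about 2 mm. A picture is of the moment at which its call begins. get_calibration takes no time and is no camera call.
- bot.job_done(): hands the job in; it is judged then, once.
The state is a dict: "time": time; "q": joint angles; "qd": joint speeds; "joint_efforts": joint torques, N m; "ee_pos": TCP position; "tcp_rot": TCP orientation; "wrist_force": force on the tool from outside, world axes, zero at the start; "torque": the same for the moment, N m; "opening": finger opening in m; "grasp_force": force on a finger pad.
Only numpy, scipy, OpenCV 4.12 (cv2) and the standard library are available. Lean on these libraries where they do the work, as an engineer would, in place of code of your own. Each camera call takes 0.05 s, during which the arm holds its last target. There are 200 camera calls.

## Task

The hinged deck with the circuit board is to lie level. Find out how high the jack's pad under it stands, lay those of the coloured spacer plates flat and centred on the pad, one on another, that together best fill the height between the pad and the foot of the level deck, then bring the deck down by its red bar, without letting it drop, so that its foot rests on the stack. The deck must end up level to within about a degree and a half, with nothing holding it but the plates.

Things in the scene. Friction and masses are not known exactly. Their poses are not given: they have to be found in the camera images.
- hinge (a point): Middle of the hinge axis of a levelling stand (dark base plate 200 x 136 x 12 mm, hinged aluminium deck with a green circuit board on top), 97 mm above the desk. Its y axis lies along the hinge, -x points level to the side where the deck comes down (towards the robot), z up. The aluminium hinge posts stand at y = +-63 mm, tops 110 mm above the desk.
- deck (a joint): Deck angle, rad: 0 level, 1.57 upright, more = leaning back (stop at 2.0), negative = front drooping. It starts leaning back and stays so; its hinge has little friction (0.1 N m), so from well short of upright it falls shut if let go. Deck: 0.36 kg, 8 mm thick with the hinge axis in its mid-plane, 108 mm wide, front edge 130 mm from the hinge.
- bar (a point): Middle of the deck's red grip bar: 10 mm thick, 98 mm long, parallel to the hinge, in the deck's mid-plane 170 mm from the hinge, 40 mm clear of the deck's edge (rods join them 45 mm either side of the middle). At deck angle a it lies at x = -170 cos(a), z = 170 sin(a) mm in the hinge point's axes. It can turn between fingers that hold it lightly.
- foot (a point): Lowest point of the round-nosed black foot (16 mm wide) on the deck's underside, the part that is to rest on the plates: 110 mm from the hinge and 19 mm below the deck's mid-plane. It moves with the deck; when the deck is level it is 78 mm above the desk, straight above the middle of the jack's pad.
- pad_foot (a point): Point on top of the base plate (12 mm above the desk), straight below the middle of the jack's pad, 110 mm from the hinge. The pad: flat steel, 70 mm (along this point's x) x 40 mm, on a screw post. Its top has been set anywhere from 27 to 46 mm above the desk, differs each time and is NOT reported: find it by touch or sight. It is locked and bears 25 N.
- yellow_mid (a point): Centre (half-way up) of the yellow spacer plate: loose, flat, 90 mm (its x) x 50 mm (its y) x 13 mm thick (z), about 90 g, lying at the start on a plywood board whose top is 8 mm above the desk. To be taken from above across its 50 mm width.
- red_mid (a point): Centre (half-way up) of the red spacer plate: loose, flat, 90 mm (its x) x 50 mm (its y) x 17 mm thick (z), about 120 g, lying at the start on a plywood board whose top is 8 mm above the desk. To be taken from above across its 50 mm width.
- blue_mid (a point): Centre (half-way up) of the blue spacer plate: loose, flat, 90 mm (its x) x 50 mm (its y) x 21 mm thick (z), about 150 g, lying at the start on a plywood board whose top is 8 mm above the desk. To be taken from above across its 50 mm width.
- green_mid (a point): Centre (half-way up) of the green spacer plate: loose, flat, 90 mm (its x) x 50 mm (its y) x 29 mm thick (z), about 200 g, lying at the start on a plywood board whose top is 8 mm above the desk. To be taken from above across its 50 mm width.
Things that resemble listed ones, but are neither listed nor needed, are in the scene too. Of the things that look like the part that bears green_mid, the larger one is meant.

How it is judged (in metres and radians):
On the way:
1. a plate lies flat and centred on the pad, let go, while the deck is still open (value of joint deck above 1.2 rad and ((horizontal distance between yellow_mid and pad_foot below 0.02 m and angle between yellow_mid's own z axis and vertical below 0.06 rad and linear speed of plate_yellow below 0.02 m/s and contact force between plate_yellow and the fingers below 0.05 N) or (horizontal distance between red_mid and pad_foot below 0.02 m and angle between red_mid's own z axis and vertical below 0.06 rad and linear speed of plate_red below 0.02 m/s and contact force between plate_red and the fingers below 0.05 N) or (horizontal distance between blue_mid and pad_foot below 0.02 m and angle between blue_mid's own z axis and vertical below 0.06 rad and linear speed of plate_blue below 0.02 m/s and contact force between plate_blue and the fingers below 0.05 N) or (horizontal distance between green_mid and pad_foot below 0.02 m and angle between green_mid's own z axis and vertical below 0.06 rad and linear speed of plate_green below 0.02 m/s and contact force between plate_green and the fingers below 0.05 N))), for 0.2 s.
At the end, for the whole second after the job is handed in: The deck is within 0.03 rad (1.7 degrees) of level and at rest; its weight rests (over 0.3 N) on a plate that lies flat (tilt under 0.06 rad) with its centre within 20 mm of the pad's middle seen from above (value of joint deck between -0.03 and 0.03 rad and velocity of joint deck between -0.05 and 0.05 rad/s and ((horizontal distance between yellow_mid and pad_foot below 0.02 m and angle between yellow_mid's own z axis and vertical below 0.06 rad and linear speed of plate_yellow below 0.02 m/s and contact force between plate_yellow and the fingers below 0.05 N and contact force between deck and plate_yellow above 0.3 N) or (horizontal distance between red_mid and pad_foot below 0.02 m and angle between red_mid's own z axis and vertical below 0.06 rad and linear speed of plate_red below 0.02 m/s and contact force between plate_red and the fingers below 0.05 N and contact force between deck and plate_red above 0.3 N) or (horizontal distance between blue_mid and pad_foot below 0.02 m and angle between blue_mid's own z axis and vertical below 0.06 rad and linear speed of plate_blue below 0.02 m/s and contact force between plate_blue and the fingers below 0.05 N and contact force between deck and plate_blue above 0.3 N) or (horizontal distance between green_mid and pad_foot below 0.02 m and angle between green_mid's own z axis and vertical below 0.06 rad and linear speed of plate_green below 0.02 m/s and contact force between plate_green and the fingers below 0.05 N and contact force between deck and plate_green above 0.3 N))); the robot touches nothing.
It fails at once if the deck falls or is thrown shut (turns down faster than 4 rad/s) (velocity of joint deck below -4 rad/s).
It also fails if it takes over 72 s, if anything falls off the work surface, if the arm or the gripper's body presses on something with over 40 N, if the wrist force passes 120 N, or if a joint passes its speed limit or range.

## Working session

There is one attempt and no reset: what is moved stays moved. The work goes in short steps, Python scripts to look and compute and a tool call to move; the robot and the scene stay as the last step left them, time stands still between calls to the robot, and variables do not carry over. Pictures are saved under pics/ and viewed, at most 10 in all, crops included, and the job is handed in when it is done.

Besides the shell and the picture viewer there is one more tool, called after "Call:" by a JSON object that holds its "api" and its "payload", one argument or row to a line. carry_out: Moves the arm, as the interface text tells. Shifts and turns lie within -1 to 1; 1 stands for 0.04 m of shift or 0.1 rad of turn. Its arguments: {"type":"object","properties":{"targets":{"type":"string"},"newtons":{"type":"number"}},"required":["targets"]}

```bash
ls; mkdir -p pics
python3 - <<'E'
from workcell import monitor, camera, get_calibration
import cv2, numpy as np
np.set_printoptions(precision=4,suppress=True)
for n in("side","top"):
    im=camera(n); cv2.imwrite(f"pics/{n}0.png",im[:,:,::-1]); c=get_calibration(n)
    V=np.array(c["view"]);print(n,c["fx"],c["fy"],c["cx"],c["cy"],c["D"],-V[:3,:3].T@V[:3,3]);print(V)
print(monitor.get_obs())
E
```

```text
pics
side 419.1763437717321 419.1763437717321 283.5924029963627 212.2227315280607 [-0.093  0.     0.     0.     0.   ] [0.1943 0.9734 0.4477]
[[-0.8981 -0.4398  0.006   0.5999]
 [-0.1916  0.379  -0.9053  0.0737]
 [ 0.3959 -0.8142 -0.4246  0.9058]
 [ 0.      0.      0.      1.    ]]
top 447.97971189696585 447.97971189696585 279.3322400068827 204.98655813559967 [-0.0929  0.      0.      0.      0.    ] [0.4581 0.2612 1.1697]
[[ 0.0113 -0.9998 -0.0136  0.2719]
 [-0.9982 -0.0105 -0.0592  0.5292]
 [ 0.059   0.0143 -0.9982  1.1368]
 [ 0.      0.      0.      1.    ]]
{'time': 0.1, 'q': array([-73.1682,   5.0076,  10.0393,  95.0987,  -0.0014,  89.9998]), 'qd': array([ 0.0361, -0.142 ,  0.2256,  0.0211,  0.0728,  0.0176]), 'joint_efforts': array([ -0.001 , -52.1562,  46.5654,   0.016 ,  -0.0001,   0.    ]), 'ee_pos': array([ 0.1593, -0.5264,  0.4041]), 'tcp_rot': array([-179.933 ,    0.0014,   16.8321]), 'wrist_force': array([0.634 , 0.3364, 0.0643]), 'torque': array([-0.0189, -0.031 ,  0.0544]), 'grasp_force': 0.0, 'opening': 0.08526110714113645}
```

View pics/side0.png

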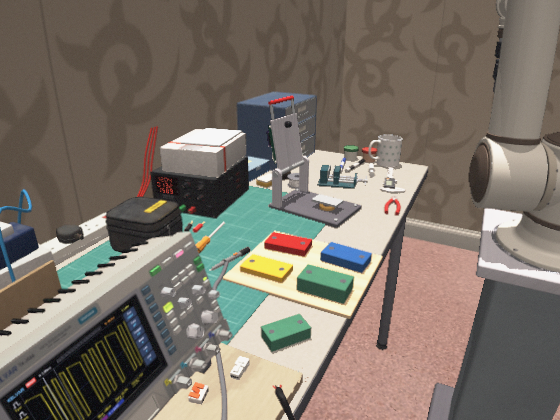

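View pics/top0.png

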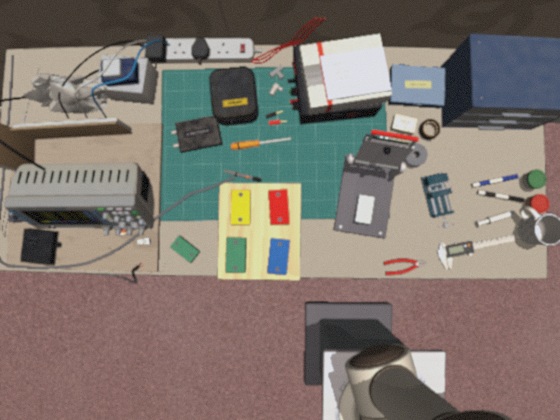

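The side view shows the deck leaning back with its bar at (282,100), the pad at about (327,204) and four plates on the board. The top view shows yellow (240,207), red (279,207), green (236,255), blue (279,257), a smaller green decoy at (185,249), the pad at (365,209) and the bar at (394,136).

```bash
cat > h.py <<'E'
from workcell import monitor, camera, get_calibration
import cv2, numpy as np
np.set_printoptions(precision=4,suppress=True)
C={n:get_calibration(n) for n in("side","top")}
def K(c): return np.array([[c["fx"],0,c["cx"]],[0,c["fy"],c["cy"]],[0,0,1.]])
def ray(n,px):
    c=C[n];V=np.array(c["view"])
    u=cv2.undistortPoints(np.array(px,float).reshape(-1,1,2),K(c),np.array(c["D"],float)).reshape(-1,2)
    return -V[:3,:3].T@V[:3,3],np.c_[u,np.ones(len(u))]@V[:3,:3]
def onz(n,px,z):
    o,d=ray(n,px); return o+d*((z-o[2])/d[:,2])[:,None]
def tri(a,b):
    o1,d1=ray("top",a);o2,d2=ray("side",b);d1=d1[0];d2=d2[0]
    t=np.linalg.lstsq(np.c_[d1,-d2],o2-o1,rcond=None)[0]
    p,q=o1+t[0]*d1,o2+t[1]*d2
    return (p+q)/2,np.linalg.norm(p-q)
def proj(n,P):
    c=C[n];V=np.array(c["view"])
    return cv2.projectPoints(np.array(P,float).reshape(-1,1,3),cv2.Rodrigues(V[:3,:3])[0],V[:3,3],K(c),np.array(c["D"],float))[0].reshape(-1,2)
def comps(n,im,lo,hi,amin=100):
    m=cv2.inRange(cv2.cvtColor(im,cv2.COLOR_RGB2HSV),lo,hi)
    cs,_=cv2.findContours(m,cv2.RETR_EXTERNAL,cv2.CHAIN_APPROX_NONE)
    return [c for c in cs if cv2.contourArea(c)>amin]
E
python3 - <<'E'
from h import *
im=camera("top"); s=camera("side")
R=dict(yellow=((22,150,120),(32,255,255),.021),red=((0,180,100),(6,255,255),.025),blue=((105,150,80),(118,255,255),.029),green=((60,80,40),(80,255,140),.037))
for k,(lo,hi,z) in R.items():
    for c in comps("top",im,lo,hi,200):
        x,y,w,h=cv2.boundingRect(c)
        P=onz("top",c.reshape(-1,2),z)[:,:2]
        r=cv2.minAreaRect((P*1000).astype(np.float32)); print(k,(x,y,w,h),np.round(r[0],1),np.round(r[1],1),round(r[2],1))
a=cv2.resize(im[120:250,325:445],None,fx=4,fy=4,interpolation=cv2.INTER_CUBIC)
b=cv2.resize(s[165:235,260:370],None,fx=5,fy=5,interpolation=cv2.INTER_CUBIC)
cv2.imwrite("pics/ca.png",a[:,:,::-1]);cv2.imwrite("pics/cb.png",b[:,:,::-1])
print("bar",tri((394.5,136.5),(281.5,100.5)))
E
```

```text
yellow (231, 190, 19, 35) [519.9 378.9] [87.8 46.5] 0.9
red (269, 190, 20, 34) [521.1 280. ] [85.1 44.7] 4.7
blue (269, 240, 19, 34) [395.2 279.4] [42.5 82. ] 85.4
bar (array([0.6559, 0.0388, 0.2618]), np.float64(0.0008512705291166457))
```

View pics/ca.png

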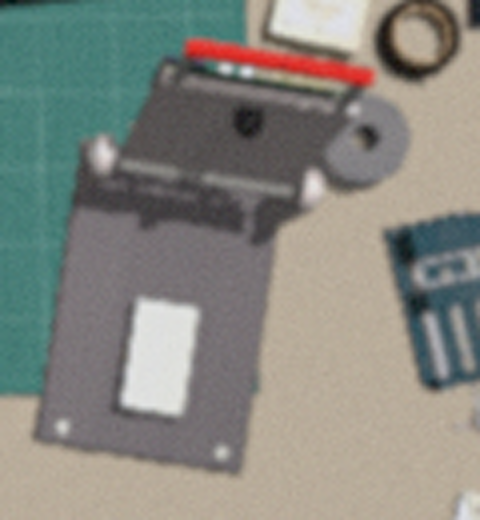

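View pics/cb.png

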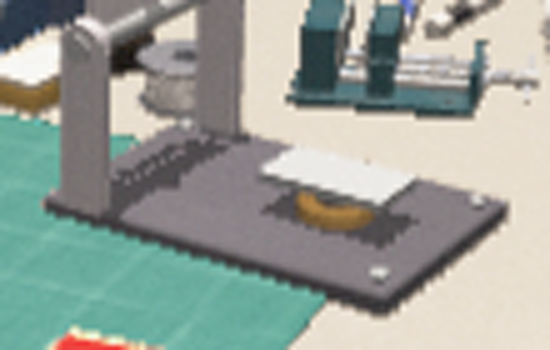

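The top crop shows the posts at (102,153) and (315,187), the pad quad around (160,356) and the base front corners at (37,437) and (240,472). The side crop shows the pad quad (262,170), (295,147), (415,180), (385,205). Next I'll fit the stand frame and the pad height.

Run:
```python
from h import *
im=camera("top"); s=camera("side")
A=lambda p:np.array(p)/4.+[324.6+0,119.6]
posts=onz("top",A([(102,153),(315,187)]),.11);hm=posts.mean(0);d=posts[0]-posts[1]
print("posts",posts,np.linalg.norm(d[:2]),"yaw(y-axis dir)",np.degrees(np.arctan2(-d[0],d[1])),hm)
fc=onz("top",A([(36,438),(241,473)]),.012);d=fc[0]-fc[1];print("front",fc,np.linalg.norm(d[:2]),np.degrees(np.arctan2(-d[0],d[1])))
# pad by brightness
def pad(im,box):
    x0,y0,x1,y1=box;m=np.zeros(im.shape[:2],np.uint8)
    hs=cv2.cvtColor(im,cv2.COLOR_RGB2HSV)[y0:y1,x0:x1]
    m[y0:y1,x0:x1]=((hs[:,:,2]>165)&(hs[:,:,1]<45))*255
    c=max(cv2.findContours(m,cv2.RETR_EXTERNAL,cv2.CHAIN_APPROX_NONE)[0],key=cv2.contourArea)
    M=cv2.moments((m>0).astype(np.uint8)*0+cv2.drawContours(np.zeros_like(m),[c],-1,1,-1),True)
    return c.reshape(-1,2),(M["m10"]/M["m00"],M["m01"]/M["m00"]),M["m00"]
ct,mt,at=pad(im,(345,185,382,230)); cs,ms,as_=pad(s,(308,190,346,210))
print("pad centroid",mt,at,ms,as_,tri(mt,ms))
cn_t=[(136,297),(202,306),(187,415),(118,405)]
for z in(.027,.036,.046):
    r=cv2.minAreaRect((onz("top",ct,z)[:,:2]*1000).astype(np.float32));print("top",z,r)
S=lambda p:np.array(p)/5.+[259.6,164.6]
for a,b in zip([(202,306),(136,297),(118,405),(187,415)],[(295,147),(262,170),(385,205),(415,180)]): print(tri(A(a),S(b)))
bc=max(comps("top",im[120:150],(0,150,100),(8,255,255),30),key=cv2.contourArea).reshape(-1,2)+[0,120]
print("bar px",bc[bc[:,0].argmin()],bc[bc[:,0].argmax()])
for c in comps("side",s,(0,150,80),(10,255,255),20): print("s red",cv2.boundingRect(c))
px=im[255,236];print(cv2.cvtColor(im[250:258,230:240],cv2.COLOR_RGB2HSV).reshape(-1,3)[::20])
for c in comps("top",im,(60,80,30),(85,255,140),200)+comps("top",im,(60,80,30),(100,255,100),300):
    r=cv2.minAreaRect((onz("top",c.reshape(-1,2),.037)[:,:2]*1000).astype(np.float32));print("green",cv2.boundingRect(c),r)
```

```text
posts [[ 0.6353  0.1087  0.11  ]
 [ 0.6164 -0.0192  0.11  ]] 0.12929789208151873 yaw(y-axis dir) -8.367396814179518 [0.6258 0.0447 0.11  ]
front [[0.4657 0.137  0.012 ]
 [0.4443 0.0041 0.012 ]] 0.13460076236780893 -9.121702239083067
pad centroid (364.60550458715596, 208.68577981651376) 436.0 (329.4952153110048, 195.91626794258374) 418.0 (array([0.5146, 0.0613, 0.043 ]), np.float64(0.006345956347128984))
top 0.027 ((518.52685546875, 59.40776824951172), (40.74644088745117, 70.40827178955078), 81.16410064697266)
top 0.036 ((518.0508422851562, 60.99732208251953), (40.425533294677734, 69.85369873046875), 81.16407775878906)
top 0.046 ((517.5219116210938, 62.76350021362305), (40.068965911865234, 69.23759460449219), 81.16407775878906)
(array([0.5508, 0.0333, 0.0308]), np.float64(0.0002475319065451224))
(array([0.5541, 0.0753, 0.0334]), np.float64(0.0036802696202991106))
(array([0.4851, 0.0866, 0.0327]), np.float64(0.004001142803204416))
(array([0.4817, 0.0428, 0.0295]), np.float64(0.0012362375875878072))
bar px [372 131] [417 140]
s red (189, 383, 15, 15)
s red (265, 232, 47, 24)
s red (193, 224, 9, 8)
s red (395, 200, 5, 15)
s red (385, 199, 8, 14)
s red (165, 181, 8, 13)
s red (137, 127, 18, 70)
s red (269, 96, 25, 8)
[[ 73 108 146]
 [ 74 109 145]
 [ 74 110 144]
 [ 73 106 147]]
```

The stand comes out consistent across the posts, base edge and pad. The pad middle is about (0.518, 0.060), yaw about -8.8°, hinge about (0.627, 0.044) and pad top about 32 mm. That gives a gap of about 46 mm, so green first and then red. The pad height gets checked when green touches it.

```bash
cat >> h.py <<'E'
def go(x,y,z,yaw,src=None):
    "units of turn and of tool shift (after the turn) from the pose src to a tool-down pose"
    o=monitor.get_obs();p,w=(o["ee_pos"],o["tcp_rot"][2]) if src is None else (np.array(src[:3]),src[3])
    a=np.radians(yaw);d=np.array([x,y,z])-p;c,s=np.cos(a),np.sin(a)
    dy=(yaw-w+180)%360-180
    print("turn_z",round(-np.radians(dy)/.1,2),"shift",np.round(np.array([c*d[0]+s*d[1],s*d[0]-c*d[1],-d[2]])/.04,2))
E
python3 - <<'E'
from h import *
im=camera("top")
for c in comps("top",im,(66,70,90),(80,150,190),200):
    r=cv2.minAreaRect((onz("top",c.reshape(-1,2),.037)[:,:2]*1000).astype(np.float32));print("green",cv2.boundingRect(c),r)
go(.36,-.1,.36,0); go(.395,.38,.28,0,(.36,-.1,.36,0))
E
```

```text
green (227, 238, 18, 34) ((398.7108154296875, 386.7255859375), (83.18067169189453, 43.128868103027344), 0.8741869330406189)
green (171, 237, 28, 25) ((411.4457702636719, 516.763671875), (65.00608825683594, 35.233009338378906), 53.56089401245117)
turn_z 2.94 shift [  5.02 -10.66   1.11]
turn_z -0.0 shift [  0.88 -12.     2.  ]
```

Call:
{"api": "carry_out", "payload": {
  "targets": "0 0 0 0 0 0.98 1;0 0 0 0 0 0.98 1;0 0 0 0 0 0.98 1;0.36 -0.76 0.08 0 0 0 1;0.36 -0.76 0.08 0 0 0 1;0.36 -0.76 0.08 0 0 0 1;0.36 -0.76 0.08 0 0 0 1;0.36 -0.76 0.08 0 0 0 1",
  "newtons": 40
}}

```text
time: 1.02
ee_pos: [0.2315, -0.373, 0.3884]
tcp_rot: [180.0, -0.0, -0.0]
wrist_force: [-0.4, -0.3, 0.1]
opening: 0.0851
grasp_force: 0.0
```

Call:
{"api": "carry_out", "payload": {
  "targets": "0.36 -0.76 0.08 0 0 0 1;0.36 -0.76 0.08 0 0 0 1;0.36 -0.76 0.08 0 0 0 1;0.36 -0.76 0.08 0 0 0 1;0.36 -0.76 0.08 0 0 0 1;0.36 -0.76 0.08 0 0 0 1;0.36 -0.76 0.08 0 0 0 1;0.36 -0.76 0.08 0 0 0 1"
}}

```text
time: 1.68
ee_pos: [0.3467, -0.1297, 0.3632]
tcp_rot: [180.0, -0.0, -0.0]
wrist_force: [0.1, -1.2, -0.0]
opening: 0.0855
grasp_force: 0.0
```

Call:
{"api": "carry_out", "payload": {
  "targets": "0.36 -0.76 0.08 0 0 0 1;0.06 -0.8 0.13 0 0 0 1;0.06 -0.8 0.13 0 0 0 1;0.06 -0.8 0.13 0 0 0 1;0.06 -0.8 0.13 0 0 0 1;0.06 -0.8 0.13 0 0 0 1;0.06 -0.8 0.13 0 0 0 1;0.06 -0.8 0.13 0 0 0 1"
}}

```text
time: 2.35
ee_pos: [0.3789, 0.0373, 0.3256]
tcp_rot: [-176.6, 0.0, 4.7]
wrist_force: [-0.6, 0.2, 0.5]
opening: 0.0853
grasp_force: 0.0
```

Call:
{"api": "carry_out", "payload": {
  "targets": "0.06 -0.8 0.13 0 0 0 1;0.06 -0.8 0.13 0 0 0 1;0.06 -0.8 0.13 0 0 0 1;0.06 -0.8 0.13 0 0 0 1;0.06 -0.8 0.13 0 0 0 1;0.06 -0.8 0.13 0 0 0 1;0.06 -0.8 0.13 0 0 0 1;0 0 0 0 0 0 1"
}}

```text
time: 3.02
ee_pos: [0.3907, 0.1125, 0.3105]
tcp_rot: [-170.7, 0.1, 13.6]
wrist_force: [-0.3, -0.9, 0.4]
opening: 0.0849
grasp_force: 0.0
```

Run:
```python
from h import *
o=monitor.get_obs();print(o["time"],o["ee_pos"],o["tcp_rot"],o["wrist_force"])
go(.399,.386,.186,.9)
```

```text
3.0167 [0.3907 0.1125 0.3105] [-170.7264    0.1011   13.5843] [-0.3356 -0.9169  0.3804]
turn_z 2.21 shift [ 0.31 -6.83  3.11]
```

Run:
```python
from h import *
o=monitor.get_obs();print(o["q"],o["qd"],o["joint_efforts"])
```

```text
[ 13.5312 -15.6574 -19.5876  86.1795   9.2735 179.9463] [-1.6145 -0.7895 -0.2309  0.7927 -2.1583  0.1007] [  0.6113 -29.5506  47.2874  -0.1434   0.8063  -0.0004]
```

Joint 6 reached its +180° limit and tilted the tool, so I'll level it and use the half-turned grasp (yaw about 180°).

Call:
{"api": "carry_out", "payload": {
  "targets": "0 0 0 -0.81 0 0 1;0 0 0 -0.81 0 0 1;0 0 0 0 0 -0.97 1;0 0 0 0 0 -0.97 1;0 0 0 0 0 -0.97 1;0 0 0 0 0 -0.97 1;0 0 0 0 0 -0.97 1;0 0 0 0 0 -0.97 1"
}}

```text
time: 3.68
ee_pos: [0.3935, 0.0992, 0.3109]
tcp_rot: [-179.7, -0.1, 47.7]
wrist_force: [-0.1, -0.3, -0.6]
opening: 0.0854
grasp_force: 0.0
```

```bash
cat >> h.py <<'E'
def rows(x,y,z,yaw,n,src=None):
    "n rows, turning and shifting evenly, tool down (each shift along the axes the row starts with)"
    o=monitor.get_obs();p,w=(o["ee_pos"],o["tcp_rot"][2]) if src is None else (np.array(src[:3]),src[3])
    d=(np.array([x,y,z])-p)/n/.04; dy=((yaw-w+180)%360-180)/n
    for i in range(n):
        a=np.radians(w+dy*i);c,s=np.cos(a),np.sin(a)
        print("%.2f %.2f %.2f 0 0 %.2f"%(c*d[0]+s*d[1],s*d[0]-c*d[1],-d[2],-np.radians(dy)/.1),end=";" if i%8<7 else "\n")
E
python3 - <<'E'
from h import *
o=monitor.get_obs();print(o["time"],o["ee_pos"],o["tcp_rot"],o["q"])
rows(.399,.386,.24,-179.1,24)
E
```

```text
3.6833 [0.3935 0.0992 0.3109] [-179.6645   -0.1287   47.7317] [ 14.0545 -15.7246 -19.4407  86.3629   0.3505 146.3222]
0.22 -0.20 0.07 0 0 -0.97;0.24 -0.17 0.07 0 0 -0.97;0.26 -0.15 0.07 0 0 -0.97;0.27 -0.12 0.07 0 0 -0.97;0.28 -0.10 0.07 0 0 -0.97;0.29 -0.07 0.07 0 0 -0.97;0.30 -0.04 0.07 0 0 -0.97;0.30 -0.01 0.07 0 0 -0.97
0.30 0.02 0.07 0 0 -0.97;0.30 0.05 0.07 0 0 -0.97;0.29 0.07 0.07 0 0 -0.97;0.28 0.10 0.07 0 0 -0.97;0.27 0.13 0.07 0 0 -0.97;0.26 0.15 0.07 0 0 -0.97;0.24 0.18 0.07 0 0 -0.97;0.22 0.20 0.07 0 0 -0.97
0.20 0.22 0.07 0 0 -0.97;0.18 0.24 0.07 0 0 -0.97;0.16 0.26 0.07 0 0 -0.97;0.13 0.27 0.07 0 0 -0.97;0.10 0.28 0.07 0 0 -0.97;0.08 0.29 0.07 0 0 -0.97;0.05 0.30 0.07 0 0 -0.97;0.02 0.30 0.07 0 0 -0.97
```

Call:
{"api": "carry_out", "payload": {
  "targets": "0.22 -0.2 0.07 0 0 -0.97 1;0.24 -0.17 0.07 0 0 -0.97 1;0.26 -0.15 0.07 0 0 -0.97 1;0.27 -0.12 0.07 0 0 -0.97 1;0.28 -0.1 0.07 0 0 -0.97 1;0.29 -0.07 0.07 0 0 -0.97 1;0.3 -0.04 0.07 0 0 -0.97 1;0.3 -0.01 0.07 0 0 -0.97 1"
}}

```text
time: 4.35
ee_pos: [0.3956, 0.1953, 0.2888]
tcp_rot: [-179.8, -0.3, 92.2]
wrist_force: [-0.5, 0.4, 0.1]
opening: 0.0856
grasp_force: 0.0
```

Call:
{"api": "carry_out", "payload": {
  "targets": "0.3 0.02 0.07 0 0 -0.97 1;0.3 0.05 0.07 0 0 -0.97 1;0.29 0.07 0.07 0 0 -0.97 1;0.28 0.1 0.07 0 0 -0.97 1;0.27 0.13 0.07 0 0 -0.97 1;0.26 0.15 0.07 0 0 -0.97 1;0.24 0.18 0.07 0 0 -0.97 1;0.22 0.2 0.07 0 0 -0.97 1"
}}

```text
time: 5.02
ee_pos: [0.3978, 0.2913, 0.2669]
tcp_rot: [179.9, -0.3, 136.7]
wrist_force: [0.0, -0.4, 0.2]
opening: 0.085
grasp_force: 0.0
```

Call:
{"api": "carry_out", "payload": {
  "targets": "0.2 0.22 0.07 0 0 -0.97 1;0.18 0.24 0.07 0 0 -0.97 1;0.16 0.26 0.07 0 0 -0.97 1;0.13 0.27 0.07 0 0 -0.97 1;0.1 0.28 0.07 0 0 -0.97 1;0.08 0.29 0.07 0 0 -0.97 1;0.05 0.3 0.07 0 0 -0.97 1;0.02 0.3 0.07 0 0 -0.97 1"
}}

```text
time: 5.68
ee_pos: [0.3995, 0.3877, 0.245]
tcp_rot: [179.7, -0.2, -178.9]
wrist_force: [1.0, -0.2, -0.1]
opening: 0.0854
grasp_force: 0.0
```

Run:
```python
from h import *
o=monitor.get_obs();print(o["time"],o["ee_pos"],o["tcp_rot"],o["q"],o["wrist_force"])
go(.399,.386,.186,-179.1)
s=camera("side");cv2.imwrite("pics/s1.png",cv2.resize(s[190:350,200:400],None,fx=3,fy=3)[:,:,::-1])
```

```text
5.6833 [0.3995 0.3877 0.245 ] [ 179.6787   -0.1663 -178.8826] [44.0728  5.7303 -6.7787 77.3937  0.3485 42.9562] [ 0.9912 -0.1864 -0.1146]
turn_z 0.04 shift [ 0.01 -0.04  1.47]
```

View pics/s1.png

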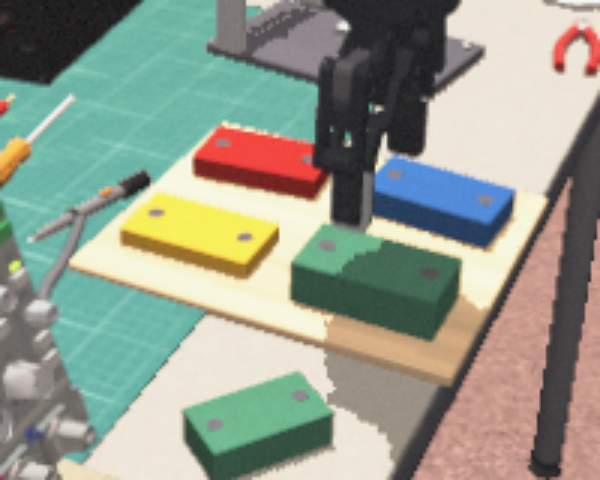

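Picture: the open fingers hang over the green plate (centre about (375,280) in the crop), one on either side of it, and nothing else is near them. Next: lower and grip.

Call:
{"api": "carry_out", "payload": {
  "targets": "0 -0.04 0.37 0.06 0 0.04 1;0 0 0.37 0 0 0 1;0 0 0.37 0 0 0 1;0 0 0.2 0 0 0 1;0 0 0.16 0 0 0 1;0 0 0 0 0 0 -0.5;0 0 0 0 0 0 -0.5;0 0 0 0 0 0 -0.5",
  "newtons": 50
}}

```text
time: 6.4
ee_pos: [0.3996, 0.3856, 0.1872]
tcp_rot: [180.0, -0.1, -179.4]
wrist_force: [0.8, -0.3, 1.2]
opening: 0.0514
grasp_force: 0.4
```

Call:
{"api": "carry_out", "payload": {
  "targets": "0 0 0 0 0 0 -1;0 0 0 0 0 0 -1;0 0 0 0 0 0 -1;0 0 0 0 0 0 -1;0 0 0 0 0 0 -1;0 0 0 0 0 0 -1;0 0 0 0 0 0 -1;0 0 0 0 0 0 -1"
}}

```text
time: 7.07
ee_pos: [0.3997, 0.3857, 0.1875]
tcp_rot: [179.9, -0.1, -179.4]
wrist_force: [-0.2, -1.1, 5.8]
opening: 0.0487
grasp_force: 53.8
```

Run:
```python
from h import *
o=monitor.get_obs();print(o["time"],o["ee_pos"],o["tcp_rot"],o["q"],o["wrist_force"])
```

```text
7.0667 [0.3997 0.3857 0.1875] [ 179.9464   -0.0838 -179.4105] [ 43.9612   7.2302 -11.6086  71.1854   0.0965  43.3717] [-0.2074 -1.1302  5.8136]
```

Call:
{"api": "carry_out", "payload": {
  "targets": "0 0 -0.2 0 0 0 -1;0 0 -0.4 0 0 0 -1;0 0 -0.6 0 0 0 -1;0 0 -0.6 0 0 0 -1;0 0 0 0 0 0 -1;0 0 0 0 0 0 -1;0 0 0 0 0 0 -1;0 0 0 0 0 0 -1"
}}

```text
time: 7.73
ee_pos: [0.3993, 0.3852, 0.2571]
tcp_rot: [-179.9, -0.3, -179.4]
wrist_force: [-0.3, -0.7, -2.4]
opening: 0.0492
grasp_force: 53.0
```

Run:
```python
from h import *
o=monitor.get_obs();print(o["time"],o["ee_pos"],o["tcp_rot"],o["wrist_force"],o["opening"])
rows(.5178,.0605,.245,171.2,15)
```

```text
7.7333 [0.3993 0.3852 0.2571] [-179.9027   -0.2552 -179.3954] [-0.2688 -0.655  -2.37  ] 0.04924271355891605
-0.19 -0.54 0.02 0 0 0.11;-0.20 -0.54 0.02 0 0 0.11;-0.20 -0.54 0.02 0 0 0.11;-0.21 -0.54 0.02 0 0 0.11;-0.22 -0.53 0.02 0 0 0.11;-0.22 -0.53 0.02 0 0 0.11;-0.23 -0.53 0.02 0 0 0.11;-0.23 -0.53 0.02 0 0 0.11
-0.24 -0.52 0.02 0 0 0.11;-0.24 -0.52 0.02 0 0 0.11;-0.25 -0.52 0.02 0 0 0.11;-0.26 -0.52 0.02 0 0 0.11;-0.26 -0.51 0.02 0 0 0.11;-0.27 -0.51 0.02 0 0 0.11;-0.27 -0.51 0.02 0 0 0.11;
```

Call:
{"api": "carry_out", "payload": {
  "targets": "-0.19 -0.54 0.02 0 0 0.11 -1;-0.2 -0.54 0.02 0 0 0.11 -1;-0.2 -0.54 0.02 0 0 0.11 -1;-0.21 -0.54 0.02 0 0 0.11 -1;-0.22 -0.53 0.02 0 0 0.11 -1;-0.22 -0.53 0.02 0 0 0.11 -1;-0.23 -0.53 0.02 0 0 0.11 -1;-0.23 -0.53 0.02 0 0 0.11 -1"
}}

```text
time: 8.4
ee_pos: [0.4627, 0.2112, 0.2506]
tcp_rot: [-179.9, -0.3, 175.5]
wrist_force: [0.9, 0.9, -1.4]
opening: 0.0489
grasp_force: 52.9
```

Call:
{"api": "carry_out", "payload": {
  "targets": "-0.24 -0.52 0.02 0 0 0.11 -1;-0.24 -0.52 0.02 0 0 0.11 -1;-0.25 -0.52 0.02 0 0 0.11 -1;-0.26 -0.52 0.02 0 0 0.11 -1;-0.26 -0.51 0.02 0 0 0.11 -1;-0.27 -0.51 0.02 0 0 0.11 -1;-0.27 -0.51 0.02 0 0 0.11 -1;0 0 0 0 0 0 -1"
}}

```text
time: 9.07
ee_pos: [0.5185, 0.0581, 0.2447]
tcp_rot: [-179.9, -0.2, 171.0]
wrist_force: [-0.1, 0.5, -1.3]
opening: 0.0488
grasp_force: 52.9
```

Call:
{"api": "carry_out", "payload": {
  "targets": "0 0 0.1 0 0 0 -1;0 0 0.1 0 0 0 -1;0 0 0.1 0 0 0 -1;0 0 0 0 0 0 -1;0 0 0 0 0 0 -1;0 0 0 0 0 0 -1;0 0 0 0 0 0 -1;0 0 0 0 0 0 -1"
}}

```text
time: 9.73
ee_pos: [0.518, 0.0612, 0.2343]
tcp_rot: [-180.0, -0.1, 171.2]
wrist_force: [-0.4, -0.7, -1.5]
opening: 0.049
grasp_force: 52.9
```

Run:
```python
from h import *
o=monitor.get_obs();print(o["time"],o["ee_pos"],o["tcp_rot"],o["wrist_force"],o["opening"])
go(.5178,.0605,.213,171.2)
for n in("top","side"):
    s=camera(n);f=s[140:260,320:440] if n=="top" else s[140:240,260:390]
    cv2.imwrite(f"pics/{n}2.png",cv2.resize(f,None,fx=4,fy=4)[:,:,::-1])
```

```text
9.7333 [0.518  0.0612 0.2343] [-179.962    -0.1421  171.1703] [-0.4181 -0.6774 -1.5102] 0.04904715133056394
turn_z -0.01 shift [ 0.   -0.02  0.53]
```

View pics/side2.png

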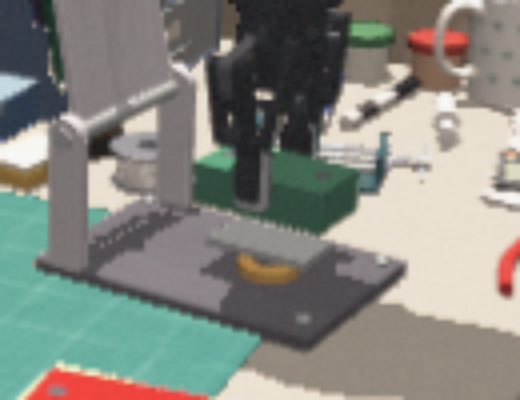

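The side crop shows the green plate level over the pad at about (270,240), with clear room on all sides. Next I lower it and feel for the pad.

Call:
{"api": "carry_out", "payload": {
  "targets": "0 0 0.12 0 0 0 -1;0 0 0.12 0 0 0 -1;0 0 0.1 0 0 0 -1;0 0 0.05 0 0 0 -1;0 0 0.03 0 0 0 -1;0 0 0 0 0 0 -1;0 0 0 0 0 0 -1;0 0 0 0 0 0 -1"
}}

```text
time: 10.5
ee_pos: [0.518, 0.0609, 0.2175]
tcp_rot: [-180.0, -0.1, 171.2]
wrist_force: [-0.1, -0.9, -1.9]
opening: 0.0488
grasp_force: 52.9
```

Call:
{"api": "carry_out", "payload": {
  "targets": "0 0 0.025 0 0 0 -1;0 0 0.025 0 0 0 -1;0 0 0 0 0 0 -1;0 0 0 0 0 0 -1;0 0 0 0 0 0 -1;0 0 0 0 0 0 -1;0 0 0 0 0 0 -1;0 0 0 0 0 0 -1"
}}

```text
time: 11.17
ee_pos: [0.5179, 0.0609, 0.2153]
tcp_rot: [-180.0, -0.2, 171.1]
wrist_force: [-0.1, -0.1, -1.6]
opening: 0.0493
grasp_force: 52.9
```

Call:
{"api": "carry_out", "payload": {
  "targets": "0 0 0.025 0 0 0 -1;0 0 0.025 0 0 0 -1;0 0 0 0 0 0 -1;0 0 0 0 0 0 -1;0 0 0 0 0 0 -1;0 0 0 0 0 0 -1;0 0 0 0 0 0 -1;0 0 0 0 0 0 -1"
}}

```text
time: 11.83
ee_pos: [0.5179, 0.0609, 0.2141]
tcp_rot: [-180.0, -0.1, 171.1]
wrist_force: [-3.2, -0.5, 6.7]
opening: 0.049
grasp_force: 53.7
```

Call:
{"api": "carry_out", "payload": {
  "targets": "0 0 0.025 0 0 0 -1;0 0 0 0 0 0 -1;0 0 0 0 0 0 -1;0 0 0 0 0 0 -1;0 0 0 0 0 0 -1;0 0 0 0 0 0 -1;0 0 0 0 0 0 -1;0 0 0 0 0 0 -1"
}}

```text
time: 12.5
ee_pos: [0.5178, 0.0609, 0.2141]
tcp_rot: [-180.0, -0.1, 171.1]
wrist_force: [-7.2, -1.7, 13.7]
opening: 0.0489
grasp_force: 54.8
```

Contact came at TCP z 0.2141, against 0.1875 on the board, so touch puts the pad at about 34.6 mm while sight said about 32. I'll release the plate, then touch its top with the shut fingertips to settle it.

Call:
{"api": "carry_out", "payload": {
  "targets": "0 0 -0.03 0 0 0 -1;0 0 0 0 0 0 -1;0 0 0 0 0 0 0.6;0 0 0 0 0 0 1;0 0 0 0 0 0 1;0 0 0 0 0 0 1;0 0 0 0 0 0 1;0 0 0 0 0 0 1"
}}

```text
time: 13.17
ee_pos: [0.5179, 0.0609, 0.2133]
tcp_rot: [-180.0, -0.2, 171.2]
wrist_force: [-0.0, -1.2, -0.3]
opening: 0.0855
grasp_force: 0.0
```

Call:
{"api": "carry_out", "payload": {
  "targets": "0 0 -0.3 0 0 0 1;0 0 -0.5 0 0 0 1;0 0 -0.5 0 0 0 1;0 0 0 0 0 0 -1;0 0 0 0 0 0 -1;0 0 0 0 0 0 -1;0 0 0 0 0 0 -1;0 0 0 0 0 0 -1"
}}

```text
time: 13.83
ee_pos: [0.5178, 0.0609, 0.2647]
tcp_rot: [-179.9, -0.2, 171.2]
wrist_force: [0.1, -0.5, -0.2]
opening: 0.0256
grasp_force: 0.0
```

Call:
{"api": "carry_out", "payload": {
  "targets": "0 0 0.1 0 0 0 -1;0 0 0.1 0 0 0 -1;0 0 0 0 0 0 -1;0 0 0 0 0 0 -1;0 0 0 0 0 0 -1;0 0 0 0 0 0 -1;0 0 0 0 0 0 -1;0 0 0 0 0 0 -1"
}}

```text
time: 14.5
ee_pos: [0.5181, 0.061, 0.2576]
tcp_rot: [-180.0, -0.1, 171.2]
wrist_force: [-0.1, 0.2, -0.2]
opening: 0.0002
grasp_force: 0.0
```

Run:
```python
from h import *
for n in("top","side"):
    s=camera(n);f=s[140:260,320:440] if n=="top" else s[140:240,260:390]
    cv2.imwrite(f"pics/{n}3.png",cv2.resize(f,None,fx=4,fy=4)[:,:,::-1])
```

```text
(no output)
```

View pics/side3.png

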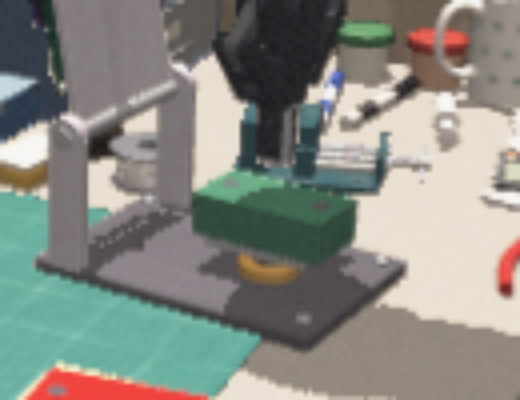

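Green lies flat and centred, with its top at about (275,190) and the shut fingertips just above.

Call:
{"api": "carry_out", "payload": {
  "targets": "0 0 0.15 0 0 0 -1;0 0 0.15 0 0 0 -1;0 0 0.1 0 0 0 -1;0 0 0.04 0 0 0 -1;0 0 0 0 0 0 -1;0 0 0 0 0 0 -1;0 0 0 0 0 0 -1;0 0 0 0 0 0 -1"
}}

```text
time: 15.27
ee_pos: [0.5181, 0.0609, 0.2401]
tcp_rot: [-180.0, -0.1, 171.1]
wrist_force: [-0.3, 0.8, 0.6]
opening: 0.0002
grasp_force: 0.0
```

Call:
{"api": "carry_out", "payload": {
  "targets": "0 0 0.025 0 0 0 -1;0 0 0.025 0 0 0 -1;0 0 0 0 0 0 -1;0 0 0 0 0 0 -1;0 0 0 0 0 0 -1;0 0 0 0 0 0 -1;0 0 0 0 0 0 -1;0 0 0 0 0 0 -1"
}}

```text
time: 15.93
ee_pos: [0.518, 0.0609, 0.2379]
tcp_rot: [-180.0, -0.2, 171.2]
wrist_force: [-0.3, 0.2, -0.1]
opening: 0.0
grasp_force: 0.0
```

Call:
{"api": "carry_out", "payload": {
  "targets": "0 0 0.025 0 0 0 -1;0 0 0 0 0 0 -1;0 0 0 0 0 0 -1;0 0 0 0 0 0 -1;0 0 0 0 0 0 -1;0 0 0 0 0 0 -1;0 0 0 0 0 0 -1;0 0 0 0 0 0 -1"
}}

```text
time: 16.6
ee_pos: [0.518, 0.0609, 0.2371]
tcp_rot: [-180.0, -0.1, 171.1]
wrist_force: [-1.2, -0.3, 4.7]
opening: 0.0001
grasp_force: 2.6
```

Call:
{"api": "carry_out", "payload": {
  "targets": "0 0 0.025 0 0 0 -1;0 0 0 0 0 0 -1;0 0 0 0 0 0 -1;0 0 0 0 0 0 -1;0 0 0 0 0 0 -1;0 0 0 0 0 0 -1;0 0 0 0 0 0 -1;0 0 0 0 0 0 -1"
}}

```text
time: 17.27
ee_pos: [0.518, 0.061, 0.2371]
tcp_rot: [-180.0, -0.1, 171.2]
wrist_force: [-3.7, -0.7, 12.7]
opening: -0.0007
grasp_force: 6.5
```

Call:
{"api": "carry_out", "payload": {
  "targets": "0 0 0.025 0 0 0 -1;0 0 0 0 0 0 -1;0 0 0 0 0 0 -1;0 0 0 0 0 0 -1;0 0 0 0 0 0 -1;0 0 0 0 0 0 -1;0 0 0 0 0 0 -1;0 0 0 0 0 0 -1"
}}

```text
time: 17.93
ee_pos: [0.5179, 0.0609, 0.237]
tcp_rot: [-180.0, -0.1, 171.2]
wrist_force: [-6.6, -0.6, 19.9]
opening: 0.0001
grasp_force: 10.3
```

Shut-finger contact at TCP z 0.2371 puts green's top at 64.1 mm and the pad at about 35 mm. The gap is then about 43 mm, so yellow + green (42 mm) fits best. I'll check the fingertip reference on the yellow plate's top, which is known to be 21 mm.

Call:
{"api": "carry_out", "payload": {
  "targets": "0 0 -0.3 0 0 0 -1;0 0 -0.6 0 0 0 -1;0 0 0 0 0 0 -1;0 0 0 0 0 0 -1;0 0 0 0 0 0 -1;0 0 0 0 0 0 -1;0 0 0 0 0 0 -1;0 0 0 0 0 0 -1"
}}

```text
time: 18.6
ee_pos: [0.5179, 0.061, 0.2702]
tcp_rot: [-179.9, -0.2, 171.2]
wrist_force: [0.2, -0.3, 0.6]
opening: 0.0004
grasp_force: 0.0
```

Run:
```python
from h import *
o=monitor.get_obs();print(o["time"],o["ee_pos"],o["tcp_rot"],o["wrist_force"])
rows(.520,.379,.225,-179.1,15)
```

```text
18.6 [0.5179 0.061  0.2702] [-179.9365   -0.2296  171.1524] [ 0.2009 -0.3289  0.6327]
0.08 0.52 0.08 0 0 -0.11;0.07 0.53 0.08 0 0 -0.11;0.07 0.53 0.08 0 0 -0.11;0.06 0.53 0.08 0 0 -0.11;0.05 0.53 0.08 0 0 -0.11;0.05 0.53 0.08 0 0 -0.11;0.04 0.53 0.08 0 0 -0.11;0.04 0.53 0.08 0 0 -0.11
0.03 0.53 0.08 0 0 -0.11;0.02 0.53 0.08 0 0 -0.11;0.02 0.53 0.08 0 0 -0.11;0.01 0.53 0.08 0 0 -0.11;0.01 0.53 0.08 0 0 -0.11;0.00 0.53 0.08 0 0 -0.11;-0.01 0.53 0.08 0 0 -0.11;
```

Call:
{"api": "carry_out", "payload": {
  "targets": "0.08 0.52 0.08 0 0 -0.11 -1;0.07 0.53 0.08 0 0 -0.11 -1;0.07 0.53 0.08 0 0 -0.11 -1;0.06 0.53 0.08 0 0 -0.11 -1;0.05 0.53 0.08 0 0 -0.11 -1;0.05 0.53 0.08 0 0 -0.11 -1;0.04 0.53 0.08 0 0 -0.11 -1;0.04 0.53 0.08 0 0 -0.11 -1"
}}

```text
time: 19.27
ee_pos: [0.5191, 0.2322, 0.2446]
tcp_rot: [-180.0, -0.2, 176.2]
wrist_force: [-0.6, -0.6, 0.7]
opening: 0.0003
grasp_force: 0.0
```

Call:
{"api": "carry_out", "payload": {
  "targets": "0.03 0.53 0.08 0 0 -0.11 -1;0.02 0.53 0.08 0 0 -0.11 -1;0.02 0.53 0.08 0 0 -0.11 -1;0.01 0.53 0.08 0 0 -0.11 -1;0.01 0.53 0.08 0 0 -0.11 -1;0 0.53 0.08 0 0 -0.11 -1;0 0.53 0.08 0 0 -0.11 -1;0 0 0 0 0 0 -1"
}}

```text
time: 19.93
ee_pos: [0.52, 0.3825, 0.2212]
tcp_rot: [-180.0, -0.2, -179.2]
wrist_force: [0.5, 0.7, 0.7]
opening: 0.0001
grasp_force: 0.0
```

Call:
{"api": "carry_out", "payload": {
  "targets": "0 0 0.2 0 0 0 -1;0 0 0.2 0 0 0 -1;0 0 0.15 0 0 0 -1;0 0 0.1 0 0 0 -1;0 0 0.03 0 0 0 -1;0 0 0 0 0 0 -1;0 0 0 0 0 0 -1;0 0 0 0 0 0 -1"
}}

```text
time: 20.6
ee_pos: [0.5207, 0.3795, 0.196]
tcp_rot: [180.0, -0.1, -179.4]
wrist_force: [0.3, -0.2, 0.1]
opening: 0.0002
grasp_force: 0.0
```

Call:
{"api": "carry_out", "payload": {
  "targets": "0 0 0.02 0 0 0 -1;0 0 0.02 0 0 0 -1;0 0 0.02 0 0 0 -1;0 0 0 0 0 0 -1;0 0 0 0 0 0 -1;0 0 0 0 0 0 -1;0 0 0 0 0 0 -1;0 0 0 0 0 0 -1"
}}

```text
time: 21.27
ee_pos: [0.5205, 0.3797, 0.1945]
tcp_rot: [180.0, -0.1, -179.4]
wrist_force: [-2.3, -2.4, 8.1]
opening: -0.0005
grasp_force: 4.1
```

Call:
{"api": "carry_out", "payload": {
  "targets": "0 0 0.025 0 0 0 -1;0 0 0 0 0 0 -1;0 0 0 0 0 0 -1;0 0 0 0 0 0 -1;0 0 0 0 0 0 -1;0 0 0 0 0 0 -1;0 0 0 0 0 0 -1;0 0 0 0 0 0 -1"
}}

```text
time: 21.93
ee_pos: [0.5205, 0.3796, 0.1945]
tcp_rot: [180.0, -0.1, -179.4]
wrist_force: [-5.7, -3.2, 14.7]
opening: 0.0004
grasp_force: 7.4
```

The reference confirms it: contact at 0.1945 on the 21 mm top means tip length 173.5 mm, so green's top is at 63.6 mm, the pad at 34.6 mm and the gap at 43.4 mm. Yellow goes on green. Next I pick up yellow.

Call:
{"api": "carry_out", "payload": {
  "targets": "0 0 -0.35 0 0 0 -1;0 0 -0.4 0 0 0 1;0 0 0 0 0 0 1;0 0 0 0 0 0 1;0 0 0 0 0 0 1;0 0 0 0 0 0 1;0 0 0 0 0 0 1;0 0 0 0 0 0 1"
}}

```text
time: 22.6
ee_pos: [0.5205, 0.3795, 0.2213]
tcp_rot: [-179.9, -0.2, -179.4]
wrist_force: [0.4, -0.2, 0.8]
opening: 0.0832
grasp_force: 0.0
```

Call:
{"api": "carry_out", "payload": {
  "targets": "0 0 0.3 0 0 0 1;0 0 0.3 0 0 0 1;0 0 0.2 0 0 0 1;0 0 0.15 0 0 0 1;0 0 0 0 0 0 1;0 0 0 0 0 0 -1;0 0 0 0 0 0 -1;0 0 0 0 0 0 -1",
  "newtons": 50
}}

```text
time: 23.27
ee_pos: [0.5207, 0.3798, 0.1848]
tcp_rot: [180.0, -0.1, -179.4]
wrist_force: [0.6, 0.0, 0.4]
opening: 0.0518
grasp_force: 0.0
```

Call:
{"api": "carry_out", "payload": {
  "targets": "0 0 0 0 0 0 -1;0 0 0 0 0 0 -1;0 0 0 0 0 0 -1;0 0 0 0 0 0 -1;0 0 0 0 0 0 -1;0 0 0 0 0 0 -1;0 0 0 0 0 0 -1;0 0 0 0 0 0 -1"
}}

```text
time: 23.93
ee_pos: [0.5207, 0.3798, 0.1852]
tcp_rot: [180.0, -0.1, -179.4]
wrist_force: [0.6, -0.1, 5.6]
opening: 0.0479
grasp_force: 52.1
```

Call:
{"api": "carry_out", "payload": {
  "targets": "0 0 -0.2 0 0 0 -1;0 0 -0.4 0 0 0 -1;0 0 -0.6 0 0 0 -1;0 0 -0.7 0 0 0 -1;0 0 -0.6 0 0 0 -1;0 0 0 0 0 0 -1;0 0 0 0 0 0 -1;0 0 0 0 0 0 -1"
}}

```text
time: 24.6
ee_pos: [0.5206, 0.3796, 0.2834]
tcp_rot: [-179.9, -0.2, -179.4]
wrist_force: [0.2, 0.6, -1.0]
opening: 0.0482
grasp_force: 51.7
```

Run:
```python
from h import *
o=monitor.get_obs();print(o["time"],o["ee_pos"],o["tcp_rot"],o["wrist_force"],o["opening"])
rows(.5180,.0605,.263,171.2,15)
```

```text
24.6 [0.5206 0.3796 0.2834] [-179.9485   -0.2159 -179.3938] [ 0.2357  0.6229 -0.9773] 0.04819842885121377
0.01 -0.53 0.03 0 0 0.11;0.00 -0.53 0.03 0 0 0.11;-0.00 -0.53 0.03 0 0 0.11;-0.01 -0.53 0.03 0 0 0.11;-0.01 -0.53 0.03 0 0 0.11;-0.02 -0.53 0.03 0 0 0.11;-0.02 -0.53 0.03 0 0 0.11;-0.03 -0.53 0.03 0 0 0.11
-0.04 -0.53 0.03 0 0 0.11;-0.04 -0.53 0.03 0 0 0.11;-0.05 -0.53 0.03 0 0 0.11;-0.05 -0.53 0.03 0 0 0.11;-0.06 -0.53 0.03 0 0 0.11;-0.07 -0.53 0.03 0 0 0.11;-0.07 -0.53 0.03 0 0 0.11;
```

Call:
{"api": "carry_out", "payload": {
  "targets": "0.01 -0.53 0.03 0 0 0.11 -1;0 -0.53 0.03 0 0 0.11 -1;0 -0.53 0.03 0 0 0.11 -1;-0.01 -0.53 0.03 0 0 0.11 -1;-0.01 -0.53 0.03 0 0 0.11 -1;-0.02 -0.53 0.03 0 0 0.11 -1;-0.02 -0.53 0.03 0 0 0.11 -1;-0.03 -0.53 0.03 0 0 0.11 -1"
}}

```text
time: 25.27
ee_pos: [0.5186, 0.2088, 0.2728]
tcp_rot: [-179.9, -0.3, 175.5]
wrist_force: [0.3, 0.4, -0.2]
opening: 0.0482
grasp_force: 51.7
```

Call:
{"api": "carry_out", "payload": {
  "targets": "-0.04 -0.53 0.03 0 0 0.11 -1;-0.04 -0.53 0.03 0 0 0.11 -1;-0.05 -0.53 0.03 0 0 0.11 -1;-0.05 -0.53 0.03 0 0 0.11 -1;-0.06 -0.53 0.03 0 0 0.11 -1;-0.07 -0.53 0.03 0 0 0.11 -1;-0.07 -0.53 0.03 0 0 0.11 -1;0 0 0 0 0 0 -1"
}}

```text
time: 25.93
ee_pos: [0.5173, 0.0581, 0.2644]
tcp_rot: [-179.9, -0.3, 171.0]
wrist_force: [0.1, 0.3, -1.4]
opening: 0.0485
grasp_force: 51.7
```

Call:
{"api": "carry_out", "payload": {
  "targets": "0 0 0.15 0 0 0 -1;0 0 0.15 0 0 0 -1;0 0 0.1 0 0 0 -1;0 0 0.04 0 0 0 -1;0 0 0 0 0 0 -1;0 0 0 0 0 0 -1;0 0 0 0 0 0 -1;0 0 0 0 0 0 -1"
}}

```text
time: 26.6
ee_pos: [0.518, 0.061, 0.2489]
tcp_rot: [-180.0, -0.1, 171.2]
wrist_force: [0.4, 0.0, 0.1]
opening: 0.0481
grasp_force: 51.7
```

Run:
```python
from h import *
o=monitor.get_obs();print(o["time"],o["ee_pos"],o["tcp_rot"],o["wrist_force"],o["opening"])
go(.518,.0605,.241,171.2)
```

```text
26.6 [0.518  0.061  0.2489] [-179.9596   -0.1403  171.1697] [0.4217 0.0032 0.1246] 0.04810054431308038
turn_z -0.01 shift [-0.   -0.01  0.2 ]
```

Call:
{"api": "carry_out", "payload": {
  "targets": "0 0 0.08 0 0 0 -1;0 0 0.06 0 0 0 -1;0 0 0.03 0 0 0 -1;0 0 0 0 0 0 -1;0 0 0 0 0 0 -1;0 0 0 0 0 0 -1;0 0 0 0 0 0 -1;0 0 0 0 0 0 -1"
}}

```text
time: 27.27
ee_pos: [0.5179, 0.0608, 0.2419]
tcp_rot: [-180.0, -0.2, 171.1]
wrist_force: [-0.2, -0.5, -0.8]
opening: 0.0486
grasp_force: 51.7
```

Call:
{"api": "carry_out", "payload": {
  "targets": "0 0 0.03 0 0 0 -1;0 0 0.02 0 0 0 -1;0 0 0 0 0 0 -1;0 0 0 0 0 0 -1;0 0 0 0 0 0 -1;0 0 0 0 0 0 -1;0 0 0 0 0 0 -1;0 0 0 0 0 0 -1"
}}

```text
time: 27.93
ee_pos: [0.5179, 0.0608, 0.2408]
tcp_rot: [-180.0, -0.1, 171.2]
wrist_force: [-1.4, -0.7, 6.6]
opening: 0.0479
grasp_force: 52.5
```

Contact came exactly where predicted (0.2408). Release, rise, and turn the tool for the bar.

Call:
{"api": "carry_out", "payload": {
  "targets": "0 0 -0.03 0 0 0 -1;0 0 0 0 0 0 -1;0 0 0 0 0 0 0.6;0 0 0 0 0 0 1;0 0 0 0 0 0 1;0 0 0 0 0 0 1;0 0 0 0 0 0 1;0 0 0 0 0 0 1"
}}

```text
time: 28.6
ee_pos: [0.5178, 0.0608, 0.241]
tcp_rot: [-180.0, -0.2, 171.2]
wrist_force: [-0.2, -0.6, -0.4]
opening: 0.0856
grasp_force: 0.0
```

Call:
{"api": "carry_out", "payload": {
  "targets": "0 0 -0.3 0 0 0 1;0 0 -0.6 0 0 0 1;0 0 -0.6 0 0 0 1;0 0 -0.7 0 0 0.98 -0.2;0 0 -0.7 0 0 0.98 -0.2;0 0 -0.7 0 0 0.98 -0.2;0 0 -0.7 0 0 0.98 -0.2;0 0 -0.7 0 0 0.98 -0.2"
}}

```text
time: 29.27
ee_pos: [0.5179, 0.0608, 0.4436]
tcp_rot: [-179.9, -0.1, 142.8]
wrist_force: [1.2, -0.6, 0.4]
opening: 0.0343
grasp_force: 0.0
```

Call:
{"api": "carry_out", "payload": {
  "targets": "0 0 -0.2 0 0 0.98 -0.2;0 0 -0.2 0 0 0.98 -0.2;0 0 -0.2 0 0 0.98 -0.2;0 0 0 0 0 0.98 -0.2;0 0 0 0 0 0.98 -0.2;0 0 0 0 0 0.98 -0.2;0 0 0 0 0 0.98 -0.2;0 0 0 0 0 0.98 -0.2"
}}

```text
time: 29.93
ee_pos: [0.5182, 0.0608, 0.4661]
tcp_rot: [-179.9, -0.0, 97.9]
wrist_force: [-0.9, -0.2, 0.3]
opening: 0.0342
grasp_force: 0.0
```

Call:
{"api": "carry_out", "payload": {
  "targets": "0 0 0 0 0 0.98 -0.2;0 0 0 0 0 0.98 -0.2;0 0 0 0 0 0.98 -0.2;0 0 0 0 0 0 -0.2;0 0 0 0 0 0 -0.2;0 0 0 0 0 0 -0.2;0 0 0 0 0 0 -0.2;0 0 0 0 0 0 -0.2"
}}

```text
time: 30.6
ee_pos: [0.5185, 0.0609, 0.4652]
tcp_rot: [-179.8, 0.0, 81.4]
wrist_force: [-0.2, 0.8, 0.5]
opening: 0.0341
grasp_force: 0.0
```

Run:
```python
from h import *
o=monitor.get_obs();print(o["time"],o["ee_pos"],o["tcp_rot"],o["q"],o["opening"])
t=camera("top");s=camera("side")
for n,im,lim in(("top",t,(365,120,425,150)),("side",s,(260,88,302,112))):
    x0,y0,x1,y1=lim
    hs=cv2.cvtColor(im,cv2.COLOR_RGB2HSV)[y0:y1,x0:x1]
    m=((hs[:,:,0]<8)|(hs[:,:,0]>174))&(hs[:,:,1]>140)&(hs[:,:,2]>70)
    ys,xs=np.nonzero(m);print(n,xs.mean()+x0,ys.mean()+y0,len(xs),xs.min()+x0,xs.max()+x0)
    if n=="top":a=(xs.mean()+x0,ys.mean()+y0)
    else:b=(xs.mean()+x0,ys.mean()+y0)
p,e=tri(a,b);print("bar",p,e)
f=np.vstack([cv2.resize(t[110:240,320:450],(400,400)),]);g=cv2.resize(s[80:240,240:400],(400,400))
cv2.imwrite("pics/both4.png",np.hstack([f,g])[:,:,::-1])
for z in (.0766,):
  h=[onz("top",c.reshape(-1,2),z) for c in comps("top",t,(20,120,100),(34,255,255),100)]
  for P in h: print("yellow",cv2.minAreaRect((P[:,:2]*1000).astype(np.float32)))
```

```text
30.6 [0.5185 0.0609 0.4652] [-179.8375    0.0435   81.3962] [  6.6973   3.0502  14.8654 101.9834   0.001  105.3011] 0.034121960523177515
top 395.00531914893617 135.08510638297872 188 372 417
side 280.9625 99.7875 80 269 293
bar [0.6582 0.038  0.2633] 0.00012001665145928296
yellow ((516.9580078125, 61.24102020263672), (52.517574310302734, 91.54692077636719), 80.4374771118164)
yellow ((779.1551513671875, 391.3941955566406), (18.981273651123047, 62.98737716674805), 6.678562641143799)
```

View pics/both4.png

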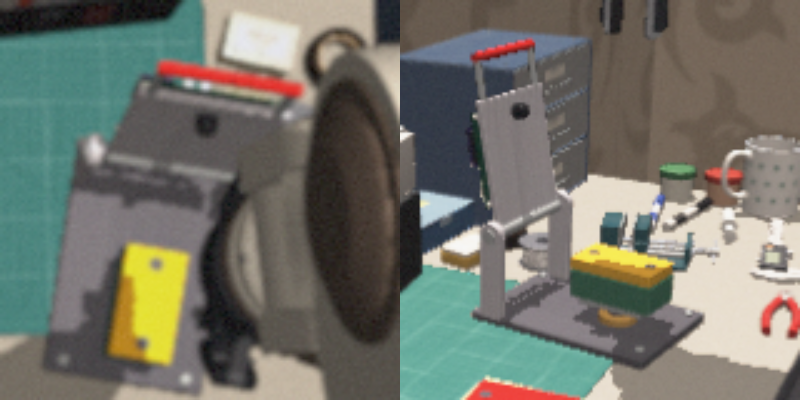

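The stack is flat and centred, with yellow's middle at (0.517, 0.061). The bar triangulates to (0.658, 0.038, 0.263), which is 169 mm from the hinge and gives a deck angle of about 1.76 rad. Next I go above it.

Run:
```python
from h import *
go(.6583,.038,.4655,81.2); go(.6583,.038,.4255,81.2)
```

```text
turn_z 0.03 shift [-0.03  3.54 -0.01]
turn_z 0.03 shift [-0.03  3.54  0.99]
```

Call:
{"api": "carry_out", "payload": {
  "targets": "-0.01 0.6 0 0 0 0.03 -0.2;-0.01 0.6 0 0 0 0 -0.2;-0.01 0.6 0 0 0 0 -0.2;0 0.6 0 0 0 0 -0.2;0 0.6 0 0 0 0 -0.2;0 0.54 0 0 0 0 -0.2;0 0 0 0 0 0 -0.2;0 0 0 0 0 0 -0.2"
}}

```text
time: 31.37
ee_pos: [0.6593, 0.0378, 0.4629]
tcp_rot: [-179.7, 0.1, 81.1]
wrist_force: [0.2, 0.6, -0.2]
opening: 0.0344
grasp_force: 0.0
```

Run:
```python
from h import *
o=monitor.get_obs();print(o["time"],o["ee_pos"],o["tcp_rot"],o["q"],o["wrist_force"])
go(.6583,.038,.4255,81.2)
s=camera("side");cv2.imwrite("pics/s5.png",cv2.resize(s[40:160,220:340],(480,480))[:,:,::-1])
```

```text
31.3667 [0.6593 0.0378 0.4629] [-179.6981    0.0764   81.1408] [  3.2792  24.2176  39.9796 106.0732  -0.0112 102.1386] [ 0.2057  0.5918 -0.21  ]
turn_z -0.01 shift [ 0.   -0.03  0.94]
```

View pics/s5.png

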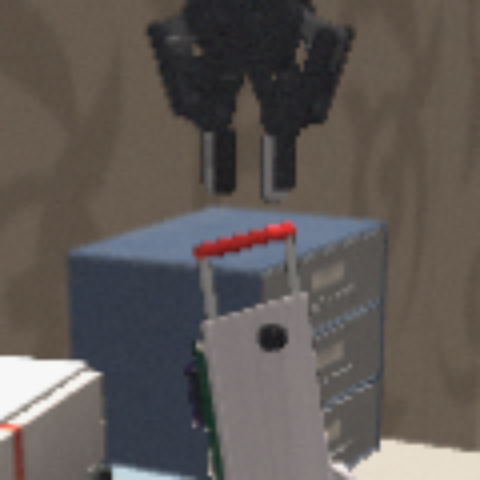

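The fingers (tips at about (218,190) and (278,195)) straddle the bar middle at (245,243), straight above it. Next I lower, then close lightly.

Call:
{"api": "carry_out", "payload": {
  "targets": "0 -0.03 0.25 0 0 0 -0.2;0 0 0.25 0 0 0 -0.2;0 0 0.25 0 0 0 -0.2;0 0 0.19 0 0 0 -0.2;0 0 0 0 0 0 -0.2;0 0 0 0 0 0 -0.2;0 0 0 0 0 0 -0.2;0 0 0 0 0 0 -0.2"
}}

```text
time: 32.08
ee_pos: [0.6567, 0.0382, 0.428]
tcp_rot: [-179.9, 0.0, 81.1]
wrist_force: [-0.4, 0.6, -0.2]
opening: 0.034
grasp_force: 0.0
```

Call:
{"api": "carry_out", "payload": {
  "targets": "0 0 0 0 0 0 -1;0 0 0 0 0 0 -1;0 0 0 0 0 0 -1;0 0 0 0 0 0 -1;0 0 0 0 0 0 -1;0 0 0 0 0 0 -1;0 0 0 0 0 0 -1;0 0 0 0 0 0 -1",
  "newtons": 25
}}

```text
time: 32.75
ee_pos: [0.657, 0.0381, 0.4275]
tcp_rot: [-179.9, 0.0, 81.1]
wrist_force: [2.0, -0.5, 5.7]
opening: 0.0086
grasp_force: 24.8
```

Run:
```python
from h import *
o=monitor.get_obs();p=o["ee_pos"];print(o["time"],p,o["tcp_rot"],o["wrist_force"],o["opening"])
hx=np.array([.988,-.153]);h=np.array([.6266,.0437])
bx=(p[:2]-h)@hx; print("bar x'",bx)
a0=np.arccos(-bx/.17);print("a0",a0,"bar z",.097+.17*np.sin(a0),"TCP-bar",p[2]-.097-.17*np.sin(a0))
n=28;A=a0*(1-np.arange(n+1)/n)
d=np.c_[-.17*np.cos(A),.17*np.sin(A)];d=np.diff(d,axis=0)/.04
for i,r in enumerate(d): print("0 %.2f %.2f"%(r[0],-r[1]),end="; " if i%8<7 else "\n")
```

```text
32.75 [0.657  0.0381 0.4275] [-179.8885    0.038    81.1382] [ 2.0373 -0.5157  5.6786] 0.008613946677850343
bar x' 0.030870015580389765
a0 1.7533977178393563 bar z 0.2641736885340109 TCP-bar 0.16328789094898588
0 -0.26 -0.04; 0 -0.27 -0.02; 0 -0.27 -0.01; 0 -0.27 0.01; 0 -0.26 0.03; 0 -0.26 0.04; 0 -0.26 0.06; 0 -0.26 0.08
0 -0.25 0.09; 0 -0.24 0.11; 0 -0.24 0.12; 0 -0.23 0.14; 0 -0.22 0.15; 0 -0.21 0.16; 0 -0.20 0.18; 0 -0.19 0.19
0 -0.18 0.20; 0 -0.16 0.21; 0 -0.15 0.22; 0 -0.14 0.23; 0 -0.12 0.24; 0 -0.11 0.24; 0 -0.09 0.25; 0 -0.07 0.26
0 -0.06 0.26; 0 -0.04 0.26; 0 -0.02 0.26; 0 -0.01 0.27;
```

Bar gripped (opening 8.6 mm, 25 N, deck about 1.75 rad). Next I follow the arc down.

Call:
{"api": "carry_out", "payload": {
  "targets": "0 -0.26 -0.04 0 0 0 -1;0 -0.27 -0.02 0 0 0 -1;0 -0.27 -0.01 0 0 0 -1;0 -0.27 0.01 0 0 0 -1;0 -0.26 0.03 0 0 0 -1;0 -0.26 0.04 0 0 0 -1;0 -0.26 0.06 0 0 0 -1;0 -0.26 0.08 0 0 0 -1"
}}

```text
time: 33.42
ee_pos: [0.573, 0.051, 0.4213]
tcp_rot: [-179.9, 0.1, 81.1]
wrist_force: [0.8, -1.2, 1.2]
opening: 0.0092
grasp_force: 24.9
```

Call:
{"api": "carry_out", "payload": {
  "targets": "0 -0.25 0.09 0 0 0 -1;0 -0.24 0.11 0 0 0 -1;0 -0.24 0.12 0 0 0 -1;0 -0.23 0.14 0 0 0 -1;0 -0.22 0.15 0 0 0 -1;0 -0.21 0.16 0 0 0 -1;0 -0.2 0.18 0 0 0 -1;0 -0.19 0.19 0 0 0 -1"
}}

```text
time: 34.08
ee_pos: [0.5024, 0.0619, 0.3754]
tcp_rot: [-179.8, 0.1, 81.1]
wrist_force: [1.6, -2.6, -0.8]
opening: 0.0086
grasp_force: 24.4
```

Run:
```python
from h import *
o=monitor.get_obs();p=o["ee_pos"];print(o["time"],p,o["tcp_rot"],o["wrist_force"],o["opening"])
hx=np.array([.988,-.153]);h=np.array([.6266,.0437]);bx=(p[:2]-h)@hx;bz=p[2]-.1633-.097
print(bx,bz,np.hypot(bx,bz),np.arctan2(bz,-bx))
```

```text
34.0833 [0.5024 0.0619 0.3754] [-179.8052    0.0982   81.1272] [ 1.6088 -2.6335 -0.8048] 0.008575337525628527
-0.1254717999998282 0.11506187706128221 0.17024220436796073 0.7421467109763453
```

Call:
{"api": "carry_out", "payload": {
  "targets": "0 -0.18 0.2 0 0 0 -1;0 -0.16 0.21 0 0 0 -1;0 -0.15 0.22 0 0 0 -1;0 -0.14 0.23 0 0 0 -1;0 -0.12 0.24 0 0 0 -1;0 -0.11 0.24 0 0 0 -1;0 -0.09 0.25 0 0 0 -1;0 -0.07 0.26 0 0 0 -1"
}}

```text
time: 34.75
ee_pos: [0.4628, 0.068, 0.3014]
tcp_rot: [-179.9, 0.1, 81.1]
wrist_force: [8.4, -5.1, -1.8]
opening: 0.0087
grasp_force: 24.5
```

Call:
{"api": "carry_out", "payload": {
  "targets": "0 -0.06 0.26 0 0 0 -1;0 -0.04 0.26 0 0 0 -1;0 -0.02 0.2 0 0 0 -1;0 -0.01 0.12 0 0 0 -1;0 0 0.05 0 0 0 -1;0 0 0 0 0 0 -1;0 0 0 0 0 0 -1;0 0 0 0 0 0 -1"
}}

```text
time: 35.42
ee_pos: [0.4583, 0.0686, 0.2666]
tcp_rot: [179.9, 0.1, 81.1]
wrist_force: [11.0, -5.8, -2.1]
opening: 0.0087
grasp_force: 24.4
```

Run:
```python
from h import *
o=monitor.get_obs();p=o["ee_pos"];print(o["time"],p,o["tcp_rot"],o["wrist_force"],o["opening"])
hx=np.array([.988,-.153]);h=np.array([.6266,.0437]);bx=(p[:2]-h)@hx;bz=p[2]-.1633-.097
print(bx,bz,np.hypot(bx,bz),np.arctan2(bz,-bx))
```

```text
35.4167 [0.4583 0.0686 0.2666] [179.9486   0.1195  81.0954] [10.9659 -5.7835 -2.0617] 0.008654431898360274
-0.17010499719312883 0.006327646292694639 0.17022264590141883 0.03718133059331342
```

Call:
{"api": "carry_out", "payload": {
  "targets": "0 0.01 0.05 0 0 0 -1;0 0.01 0.05 0 0 0 -1;0 0 0.05 0 0 0 -1;0 0 0 0 0 0 -1;0 0 0 0 0 0 -1;0 0 0 0 0 0 -1;0 0 0 0 0 0 -1;0 0 0 0 0 0 -1"
}}

```text
time: 36.08
ee_pos: [0.4585, 0.0686, 0.2616]
tcp_rot: [180.0, 0.1, 81.1]
wrist_force: [1.3, -3.9, 9.3]
opening: 0.0088
grasp_force: 25.5
```

Call:
{"api": "carry_out", "payload": {
  "targets": "0 0 0.03 0 0 0 -1;0 0 0.02 0 0 0 -1;0 0 0 0 0 0 -1;0 0 0 0 0 0 -1;0 0 0 0 0 0 -1;0 0 0 0 0 0 -1;0 0 0 0 0 0 -1;0 0 0 0 0 0 -1"
}}

```text
time: 36.75
ee_pos: [0.4584, 0.0686, 0.2609]
tcp_rot: [179.9, 0.1, 81.1]
wrist_force: [-2.4, -4.3, 21.0]
opening: 0.0089
grasp_force: 26.6
```

The foot rests on the stack, but the push is more than needed, so I back off and then let go.

Call:
{"api": "carry_out", "payload": {
  "targets": "0 0 -0.07 0 0 0 -1;0 0 0 0 0 0 -1;0 0 0 0 0 0 -1;0 0 0 0 0 0 -1;0 0 0 0 0 0 -1;0 0 0 0 0 0 -1;0 0 0 0 0 0 -1;0 0 0 0 0 0 -1"
}}

```text
time: 37.42
ee_pos: [0.4586, 0.0686, 0.2618]
tcp_rot: [-180.0, 0.1, 81.1]
wrist_force: [4.3, -3.6, 5.2]
opening: 0.0084
grasp_force: 25.2
```

Call:
{"api": "carry_out", "payload": {
  "targets": "0 0 -0.03 0 0 0 -1;0 0 0 0 0 0 -0.6;0 0 0 0 0 0 -0.4;0 0 0 0 0 0 -0.3;0 0 0 0 0 0 -0.3;0 0 0 0 0 0 -0.3;0 0 0 0 0 0 -0.3;0 0 0 0 0 0 -0.3"
}}

```text
time: 38.08
ee_pos: [0.458, 0.069, 0.2623]
tcp_rot: [-179.8, 0.0, 81.1]
wrist_force: [0.3, 0.6, 0.2]
opening: 0.0299
grasp_force: 0.0
```

Call:
{"api": "carry_out", "payload": {
  "targets": "0 0 -0.2 0 0 0 -0.3;0 0 -0.4 0 0 0 -0.3;0 0 -0.6 0 0 0 -0.3;0 0 -0.7 0 0 0 -0.3;0 -0.4 -0.7 0 0 0 -0.3;0 -0.5 -0.6 0 0 0 -0.3;0 -0.4 -0.2 0 0 0 -0.3;0 0 0 0 0 0 -0.3"
}}

```text
time: 38.75
ee_pos: [0.4053, 0.0772, 0.4023]
tcp_rot: [179.9, -0.1, 81.2]
wrist_force: [-0.4, -0.1, -0.1]
opening: 0.0302
grasp_force: 0.0
```

Run:
```python
from h import *
o=monitor.get_obs();print(o["time"],o["ee_pos"],o["wrist_force"])
t=camera("top");s=camera("side")
f=cv2.resize(t[120:250,320:450],(400,400));g=cv2.resize(s[140:240,240:340],(400,400))
cv2.imwrite("pics/end.png",np.hstack([f,g])[:,:,::-1])
hx=np.array([.988,-.153]);hy=np.array([.153,.988]);h=np.array([.6266,.0437])
for n,im in(("top",t),("side",s)):
    for a in(-.05,-.0127,.025,.06):
        b=h-.17*np.cos(a)*hx;P=[np.r_[b+k*hy,.097+.17*np.sin(a)] for k in(-.049,0,.049)]
        print(n,a,np.round(proj(n,P),1).tolist())
    q=proj(n,[np.r_[h-.17*hx,.097]])[0].astype(int);x0,y0=q-40;sub=im[y0:y0+80,x0:x0+80]
    hs=cv2.cvtColor(np.ascontiguousarray(sub),cv2.COLOR_RGB2HSV);m=((hs[:,:,0]<8)|(hs[:,:,0]>174))&(hs[:,:,1]>140)&(hs[:,:,2]>70)
    k,l,st,ce=cv2.connectedComponentsWithStats(m.astype(np.uint8))
    for i in range(1,k):
        if st[i,4]>15: print("red",ce[i]+[x0,y0],st[i])
```

```text
38.75 [0.4053 0.0772 0.4023] [-0.3682 -0.0907 -0.1365]
top -0.05 [[384.8, 235.3], [364.8, 232.0], [344.8, 228.7]]
top -0.0127 [[385.4, 235.4], [365.3, 232.1], [345.2, 228.8]]
top 0.025 [[386.0, 235.4], [365.8, 232.1], [345.5, 228.8]]
top 0.06 [[386.5, 235.3], [366.2, 232.0], [345.9, 228.6]]
red [362.0588 231.5515] [ 21  36  33   9 136]
side -0.05 [[358.9, 177.8], [350.0, 183.6], [340.3, 189.9]]
side -0.0127 [[359.2, 175.4], [350.2, 181.1], [340.5, 187.3]]
side 0.025 [[359.4, 172.9], [350.4, 178.6], [340.7, 184.7]]
side 0.06 [[359.5, 170.6], [350.5, 176.2], [340.8, 182.2]]
red [364.9375 149.6875] [52  7  6  7 32]
red [373.4 150.2] [61  7  6  7 30]
red [349.6795 181.9615] [30 35 21 15 78]
red [386.6579 206.3421] [75 60  5 13 38]
```

View pics/end.png

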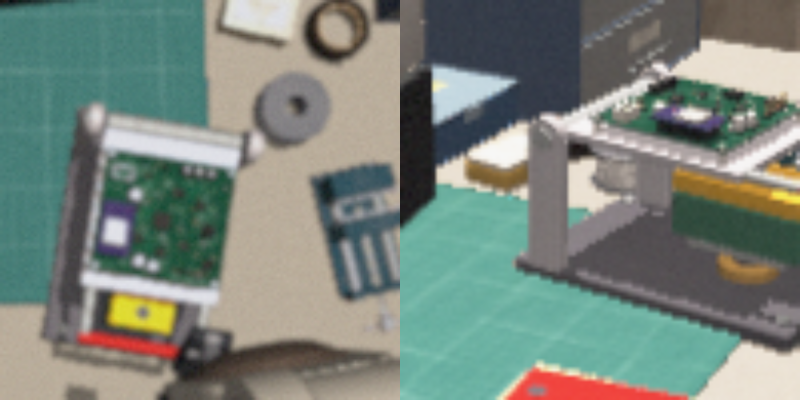

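Picture: the deck lies on the stack with the gripper clear of it. The bar in the side view (349.7, 182.0) suggests an angle between about -0.013 and -0.026 rad. That is near enough to the limit to check by a light touch on the bar's top.

Call:
{"api": "carry_out", "payload": {
  "targets": "0 0.45 0.4 0 0 0 -1;0 0.45 0.5 0 0 0 -1;0 0.45 0.5 0 0 0 -1;0 0 0.5 0 0 0 -1;0 0 0.5 0 0 0 -1;0 0 0.3 0 0 0 -1;0 0 0.2 0 0 0 -1;0 0 0 0 0 0 -1"
}}

```text
time: 39.52
ee_pos: [0.4599, 0.0686, 0.2806]
tcp_rot: [-179.7, 0.1, 81.1]
wrist_force: [1.1, -0.3, -0.4]
opening: 0.0004
grasp_force: 0.0
```

Call:
{"api": "carry_out", "payload": {
  "targets": "0 0 0.1 0 0 0 -1;0 0 0.05 0 0 0 -1;0 0 0 0 0 0 -1;0 0 0 0 0 0 -1;0 0 0 0 0 0 -1;0 0 0 0 0 0 -1;0 0 0 0 0 0 -1;0 0 0 0 0 0 -1"
}}

```text
time: 40.18
ee_pos: [0.4601, 0.0687, 0.2766]
tcp_rot: [-179.8, 0.0, 81.1]
wrist_force: [-0.3, -0.7, -0.4]
opening: -0.0002
grasp_force: 0.0
```

Call:
{"api": "carry_out", "payload": {
  "targets": "0 0 0.04 0 0 0 -1;0 0 0.02 0 0 0 -1;0 0 0 0 0 0 -1;0 0 0 0 0 0 -1;0 0 0 0 0 0 -1;0 0 0 0 0 0 -1;0 0 0 0 0 0 -1;0 0 0 0 0 0 -1"
}}

```text
time: 40.85
ee_pos: [0.4601, 0.0687, 0.274]
tcp_rot: [-179.8, 0.0, 81.1]
wrist_force: [-0.2, -0.1, 0.2]
opening: -0.0001
grasp_force: 0.0
```

Call:
{"api": "carry_out", "payload": {
  "targets": "0 0 0.02 0 0 0 -1;0 0 0 0 0 0 -1;0 0 0 0 0 0 -1;0 0 0 0 0 0 -1;0 0 0 0 0 0 -1;0 0 0 0 0 0 -1;0 0 0 0 0 0 -1;0 0 0 0 0 0 -1"
}}

```text
time: 41.52
ee_pos: [0.4601, 0.0687, 0.2732]
tcp_rot: [-179.8, 0.0, 81.1]
wrist_force: [-0.5, -0.4, 0.2]
opening: -0.0002
grasp_force: 0.0
```

Call:
{"api": "carry_out", "payload": {
  "targets": "0 0 0.015 0 0 0 -1;0 0 0 0 0 0 -1;0 0 0 0 0 0 -1;0 0 0 0 0 0 -1;0 0 0 0 0 0 -1;0 0 0 0 0 0 -1;0 0 0 0 0 0 -1;0 0 0 0 0 0 -1"
}}

```text
time: 42.18
ee_pos: [0.4601, 0.0687, 0.2727]
tcp_rot: [-179.8, 0.0, 81.1]
wrist_force: [0.1, 0.9, 2.3]
opening: 0.0001
grasp_force: 1.3
```

Call:
{"api": "carry_out", "payload": {
  "targets": "0 0 0.015 0 0 0 -1;0 0 0 0 0 0 -1;0 0 0 0 0 0 -1;0 0 0 0 0 0 -1;0 0 0 0 0 0 -1;0 0 0 0 0 0 -1;0 0 0 0 0 0 -1;0 0 0 0 0 0 -1"
}}

```text
time: 42.85
ee_pos: [0.4601, 0.0687, 0.2724]
tcp_rot: [-179.9, 0.0, 81.1]
wrist_force: [-1.8, -0.1, 5.6]
opening: -0.0002
grasp_force: 2.7
```

Contact at 0.2727 puts the bar centre at 94.2 mm, so the deck stands at about -0.016 rad, within the limit and better than red would give. Next I retreat and hand in.

Call:
{"api": "carry_out", "payload": {
  "targets": "0 0 -0.2 0 0 0 -1;0 0 -0.5 0 0 0 -1;0 0 -0.7 0 0 0 -1;0 0 -0.7 0 0 0 -1;0 0 -0.3 0 0 0 -1;0 0 0 0 0 0 -1;0 0 0 0 0 0 -1;0 0 0 0 0 0 -1"
}}

```text
time: 43.52
ee_pos: [0.4603, 0.0687, 0.3671]
tcp_rot: [-179.8, 0.1, 81.1]
wrist_force: [-0.8, -0.1, 1.0]
opening: -0.0002
grasp_force: 0.0
```

Run:
```python
from workcell import monitor, bot
o=monitor.get_obs();print(o["time"],o["ee_pos"],o["wrist_force"])
print(bot.job_done())
```

```text
43.5167 [0.46025329 0.06869763 0.36705049] [-0.82356459 -0.13839105  0.99806145]
the job is handed in; nothing more can be done
None
```

I handed the job in at 43.5 s with no verdict returned: the deck rests on green + yellow on a pad measured at 34.6 mm, at about -0.016 rad by touch, with the robot clear; while seating it I briefly pushed the bar at 21 N, probably over the pad's 25 N rating, and saw no clear sign that the pad sank.

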